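# Weigh a sample pail on the hanging spring balance

## Robot

A 6-joint arm with a two-finger parallel gripper is mounted at the origin on the work surface. World frame = base frame: x ahead of the robot, y to its left, z up, the work surface at z = 0. Lengths are in m, angles in degrees, forces in N, time in s.
With the tool pointing down it reaches from about 0.35 to 0.875 m from the base axis. Payload 4.2 kg.
Tool frame: the origin (TCP) lies at the very end of the fingers, on their centre line; the grasp point (between the pads) lies 19 mm behind it; z points along the fingers, y is the line along which they close (so a half turn about z gives the same grasp; the last joint's range is limited). The gripper opens to 87 mm and grips with 3 to 60 N. Pads are 19 mm wide; open, the fingers measure 117 mm over their backs; the gripper's body (75 mm by 190 mm) begins 51 mm behind the grasp point.
Start: joints at [-58.465, 22.042, 0.453, 0, -68.411, -14.817], TCP at [0.18, -0.599, 0.223] pointing down, gripper open.
Joint ranges: [-179.83, 179.83], [-69.29, 118.12], [-61.27, 80.66], [-181.25, 117.63], [-171.15, -9.14], [-177.46, 177.46]. Speed limits (degrees/s): [159.86, 159.86, 180, 180, 180, 180].

## Interface

Orientations are given as a 3x3 rotation matrix whose columns are the frame's x, y, z axes.
In Python, from station import sense, optics, r gives the robot as it stands. The module is installed in compiled form; this text tells all that it offers.
- The arm moves only by the shell command python3 -m pendant 'ROWS' [OPENING]. ROWS is JSON, a list that holds one entry, the list of rows, each a list of 4 numbers: the shift along the tool's x, y, z normalised to -1 to 1, where 1 is 100 mm, then the turn about the tool's z normalised to -1 to 1, where 1 is 2 rad. A call has 1 to 8 rows; each row is the pose to reach, as a shift and turn from the pose commanded when the call began, along the tool's axes at that moment; what a row does not reach only later rows make up. A row lasts 1/10 s, in which the tool goes at most 50 mm and 8.59 degrees, less where a joint would pass 70% of its speed; a pose out of reach is approached as far as the arm can. A call with a number of a shift or a turn outside -1 to 1 is refused whole. A call with a gripper value outside its range is refused whole. OPENING is the closure, from 0 (fully open) to 1 (shut), set as the call begins (- or left out, the last holds). The fingers move at their own pace and stop on an object; the grip force is fixed at half the most. Time passes only in rows, so rows that repeat a pose let the fingers close. It gives the time, the measured TCP pose, the force, the opening and the grip force at its end, in the units of the state.
- sense(): the state, without advancing time (a new reading comes with each control period).
- optics.capture(name): name is "side" or "top" or "wrist"; returns the picture (400x640x3 uint8, red, green, blue); there is no depth.
- optics.get_calibration(name): a dict with "camera_matrix" (3x3 intrinsics, pixels), "camera_from_world" (4x4, takes a point from world to camera coordinates). Camera axes: x right, y down, z forward; pixel columns grow to the right and rows downward; lengths in m; the calibration is good to about 2 mm. The wrist camera is an equidistant fisheye: a pixel r from the principal point sees the ray r / f radians off the axis. A picture is of the moment at which its call begins: read the wrist's pose just before it. get_calibration takes no time and is no camera call; for the wrist camera it gives the pose at the moment of the call.
- r.finish_job(): hands the job in; it is judged then, once.
The state is a dict: "time_s": time; "joints": joint angles; "joint_velocities": joint speeds; "effort": joint torques, N m; "tcp_pos": TCP position; "ee_rot": TCP orientation; "wrist_force": force on the tool from outside, world axes, zero at the start; "moment": the same for the moment, N m; "gripper_width": opening from 0.0 (shut) to 1.0 (fully open); "gripper_force": force on a finger pad.
Only numpy, scipy, OpenCV 4.12 (cv2) and the standard library are available. Lean on these libraries where they do the work, as an engineer would, in place of code of your own. Each camera call takes 0.05 s, during which the arm holds its last target. There are 200 camera calls.

## Task

Weigh the white sample pail: with a fingertip, gently swing its folded steel bail upright while the pail stands on the bench, then take the pail by the bail's bar and hang the bar in both prongs of the double hook on the spring balance. The hook sinks under the load: let it take the whole weight slowly before you let go, so that it is neither jerked, dropped on nor pulled below the end of its scale, and leave the pail hanging still and upright. Never tip the pail, and leave the other things on the bench alone.

Things in the scene. Friction and masses are not known exactly. Their poses are not given: they have to be found in the camera images.
- pail: Loose white plastic lidded pail, round, 90 mm across at the foot, 110 mm at the rim (75 to 84 mm up), 86 mm tall; weight unknown, 0.21 to 0.58 kg with the bail. Origin: centre of the underside; z up. The bail turns on ears at its y = +60 and -60 mm, 72 mm up; folded, it points to the pail's -x, which starts facing the robot's side (along world -x within 0.5 rad).
- bail (a joint): Angle of the bail about the line through the ears, rad: 0 = level, pointing to the pail's -x; 1.57 = upright; stop at 2.0. Starts folded at 0.28 to 0.60. Light friction holds it wherever it is left; lifting it at the bar takes less than 1 N. The pail slides or tips if shoved.
- bail_bar: The bail's straight steel top bar, round, 10 mm thick, 100 mm long along its y (parallel to the pail's y), on two 5 mm wires at its ends. Origin: centre of the bar, 80 mm from the ear line. Folded, it stands 6 to 17 mm clear outside the rim, 94 to 118 mm above the bench; upright, its centre is 152 mm above the pail's underside.
- balance: Hanging spring balance, fixed: grey base plate 230 x 120 x 12 mm, reaching 50 mm before and 180 mm behind the hook seat; aluminium column 30 x 34 mm, 320 mm tall, its front face 130 mm behind the seat. Origin: bench point right below the hook seat; x from the hook to the column, so the prong tips point to -x; z up. The prongs end up between the bail's two wires: come in from the tip side.
- hook_seat (a point): Where the bar's centre lies when hung, midway between the two prongs; moves with the hook; 275 mm up when empty. Axes as the balance. Prongs: 8 mm steel rods at y = +36 and -36 mm (64 mm free between, for the fingers), each a V cradle open upwards: floor 5 mm below this point; tip at x = -22 and shoulder at x = +24 mm rise 17 mm above it, mouth 38 mm wide. Crossbar at x = +85 mm.
- weigh_hook (a joint): How far the hook has sunk, m: 0 = empty, at the top; spring of 60 N/m, preloaded by 0.12 N: a hanging pail sinks it by 16 mm per 100 g (32 to 93 mm, not known beforehand). Let go before it carries the load, or while pulled lower, and it jerks and bounces: it must never move faster than 80 mm/s, so load it at 10 to 25 mm/s. The scale ends at 0.108, the stop is at 0.12.
- alcohol_bottle: Bystander: clear bottle with red cap, 64 mm across, 170 mm tall; origin under its centre.
- sample_jar: Bystander: glass jar, 60 mm across, 75 mm tall; origin under its centre.
- beaker: Bystander: open glass beaker, 72 mm across, 85 mm tall; origin under its centre.
- sample_tin: Bystander: small aluminium tin between pail and balance, 40 mm across, 35 mm tall; origin under its centre.
- spatula: Bystander: spatula lying flat, 160 mm long along its x; origin under it.
- carton: Bystander: cardboard carton 90 x 120 x 70 mm; origin under its centre.
- stone_core: Bystander: grey stone core standing upright, 38 mm across, 60 mm tall; origin under its centre.
There are look-alikes about, which are no part of the job. Leave any blue or purple look-alike of the pail alone.

How it is judged (in metres and radians):
On the way, in this order (a step that is already met when the one before it is completed fails the run):
1. the bail is swung upright while the pail stands on the bench (value of joint bail between 1.3 and 1.85 rad and height (world z) of pail below 0.006 m and angle between pail's own z axis and vertical below 0.1 rad), for 0.2 s.
2. the bar lies in both prongs and the hook has begun to sink under the load (x of bail_bar in the frame of hook_seat between -0.012 and 0.012 m and y of bail_bar in the frame of hook_seat between -0.016 and 0.016 m and z of bail_bar in the frame of hook_seat between -0.007 and 0.007 m and angle between the y axis of bail_bar and the y axis of hook_seat, either way round below 0.15 rad and value of joint weigh_hook above 0.012 m), for 0.2 s.
At the end, for the whole second after the job is handed in: The bar lies in both prongs (centre within 12, 16, 7 mm of the seat in x, y, z; parallel within 0.15 rad), the hook is sunk 12 to 104 mm and at rest (under 30 mm/s), the pail hangs over 15 mm above the bench, within 0.3 rad of upright, slower than 50 mm/s (all of step 2 and value of joint weigh_hook below 0.104 m and velocity of joint weigh_hook between -0.03 and 0.03 m/s and height (world z) of pail above 0.015 m and angle between pail's own z axis and vertical below 0.3 rad and linear speed of pail below 0.05 m/s); the robot touches nothing.
It fails at once if the bail's bar is pressed or squeezed with more than 8 N while still folded (below 1.2 rad) (value of joint bail below 1.2 rad and contact force between the fingers and bail_bar above 8 N).
It fails at once if the hook is jerked: it moves faster than 0.08 m/s (velocity of joint weigh_hook above 0.08 m/s or velocity of joint weigh_hook below -0.08 m/s).
It fails at once if the hook is pulled below the end of its scale (108 mm) (value of joint weigh_hook above 0.108 m).
It fails at once if the pail is tipped by more than 0.6 rad (angle between pail's own z axis and vertical above 0.6 rad).
It fails at once if another thing on the bench is moved by more than 40 mm (distance of any of alcohol_bottle, sample_jar, beaker, sample_tin, spatula, carton, stone_core from where it was at the start of the episode above 0.04 m).
It also fails if it takes over 70 s, if anything falls off the work surface, if the arm or the gripper's body presses on something with over 40 N, if the wrist force passes 120 N, or if a joint passes its speed limit or range.

## Working session

There is one attempt and no reset: what is moved stays moved. The work goes in short steps, Python scripts to look and compute and a shell command to move; the robot and the scene stay as the last step left them, time stands still between calls to the robot, and variables do not carry over. Pictures are saved under pics/ and viewed, at most 12 in all, crops included, and the job is handed in when it is done.

```bash
mkdir -p pics; python3 - <<'E'
from station import sense, optics, r
import cv2
s=sense(); print({k:s[k] for k in('time_s','tcp_pos','ee_rot','wrist_force','gripper_width')})
for n in('side','top'):
    cv2.imwrite(f'pics/{n}0.png',cv2.resize(optics.capture(n)[:,:,::-1],(800,500),interpolation=cv2.INTER_CUBIC))
    c=optics.get_calibration(n); print(n,c)
E
```

```text
{'time_s': 0.0, 'tcp_pos': array([ 0.17964708, -0.59800089,  0.22146983]), 'ee_rot': array([[-9.57780418e-01, -2.87499905e-01, -6.90295908e-04],
       [-2.87500724e-01,  9.57778247e-01,  2.04042158e-03],
       [ 7.45293937e-05,  2.15273641e-03, -9.99997680e-01]]), 'wrist_force': array([-0.26897711,  0.47138706,  0.94431518]), 'gripper_width': 1.0006067781663857}
side {'camera_matrix': array([[482.83929835,   0.        , 323.14928079],
       [  0.        , 482.83929835, 207.14423138],
       [  0.        ,   0.        ,   1.        ]]), 'camera_from_world': array([[-0.99667595, -0.08063236, -0.01163925,  0.43480231],
       [-0.0412335 ,  0.62249165, -0.78153947,  0.17436025],
       [ 0.0702627 , -0.77846166, -0.62374722,  1.48108076],
       [ 0.        ,  0.        ,  0.        ,  1.        ]])}
top {'camera_matrix': array([[395.18254451,   0.        , 322.53466854],
       [  0.        , 395.18254451, 204.93507592],
       [  0.        ,   0.        ,   1.        ]]), 'camera_from_world': array([[-0.00812055, -0.99992087,  0.00960774,  0.01144057],
       [-0.99428929,  0.00705166, -0.10648508,  0.47808364],
       [ 0.10640891, -0.01041759, -0.99426788,  1.34368763],
       [ 0.        ,  0.        ,  0.        ,  1.        ]])}
```

View pics/top0.png

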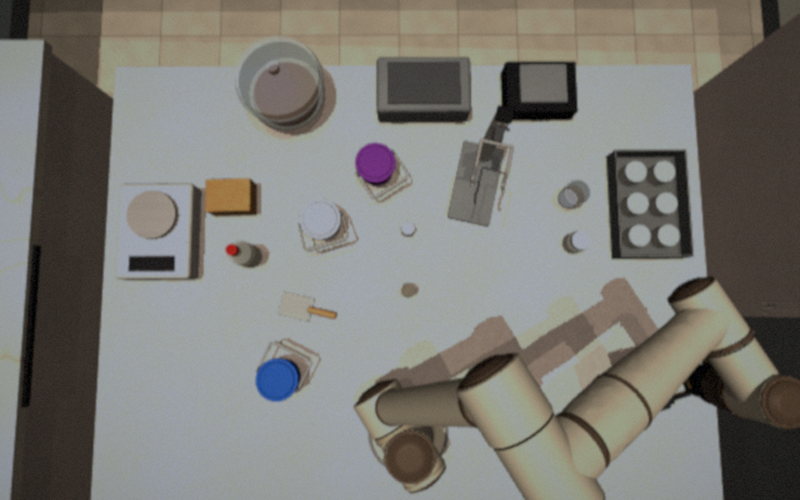

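View pics/side0.png

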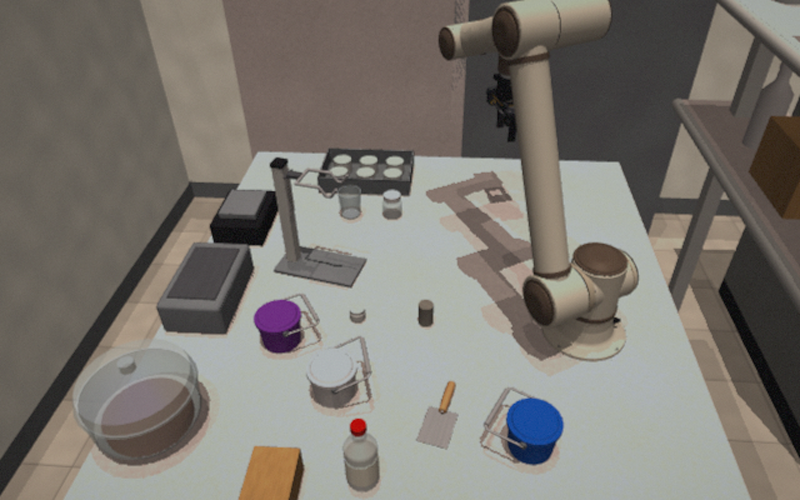

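```bash
cat > h.py <<'E'
import numpy as np, cv2
from station import sense, optics
def crop(n,x,y,w,k):
    im=optics.capture(n)[:,:,::-1][y:y+w*3//4,x:x+w]
    return cv2.resize(im,None,fx=k,fy=k,interpolation=cv2.INTER_CUBIC)
def ray(n,u,v):
    c=optics.get_calibration(n);K=c['camera_matrix'];T=np.array(c['camera_from_world'])
    R=T[:3,:3];o=-R.T@T[:3,3];d=R.T@np.linalg.inv(K)@[u,v,1.];return o,d
def atz(n,u,v,z):
    o,d=ray(n,u,v);return o+d*(z-o[2])/d[2]
def proj(n,p):
    c=optics.get_calibration(n);T=np.array(c['camera_from_world']);q=T[:3,:3]@p+T[:3,3];q=c['camera_matrix']@q;return q[:2]/q[2]
def tri(u,v,a,b):
    A=[];B=[]
    for n,p in(('top',(u,v)),('side',(a,b))):
        o,d=ray(n,*p);d/=np.linalg.norm(d);P=np.eye(3)-np.outer(d,d);A.append(P);B.append(P@o)
    x=np.linalg.lstsq(np.vstack(A),np.hstack(B),rcond=None)[0]
    return x,proj('top',x)-[u,v],proj('side',x)-[a,b]
E
python3 - <<'E'
from h import *
a=crop('top',220,150,80,5);b=crop('top',350,105,80,5);c=crop('side',230,265,80,5);d=crop('side',215,120,80,5)
cv2.imwrite('pics/c1.png',np.vstack([np.hstack([a,b]),np.hstack([c,d])]))
E
```

```text
(no output)
```

View pics/c1.png

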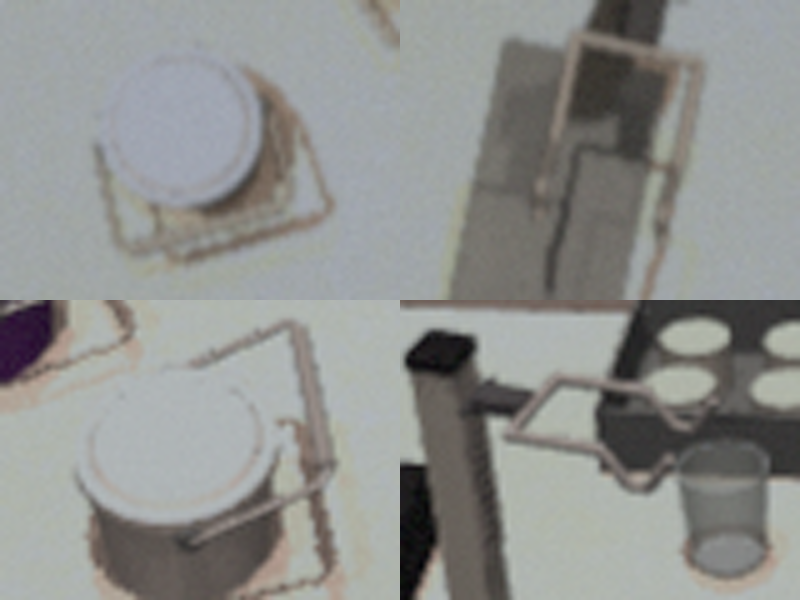

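```bash
python3 - <<'E'
from h import *
np.set_printoptions(precision=4,suppress=True)
T=lambda x,y:(220+x/5,150+y/5); B=lambda x,y:(350+x/5,105+y/5); P=lambda x,y:(230+x/5,265+y/5); H=lambda x,y:(215+x/5,120+y/5)
print('lid',atz('top',*T(183,128),.086))
for n,a,b in(('barL',T(118,248),P(333,165)),('barR',T(293,207),P(293,25)),('barR-sh',T(330,210),P(293,25)),
 ('cbL',B(175,38),H(105,135)),('cbR',B(300,62),H(155,78)),('tipL',B(140,213),H(275,158)),('tipR',B(262,232),H(315,105))):
    print(n,*tri(*a,*b))
E
```

```text
lid [0.5715 0.2273 0.086 ]
barL [0.4851 0.2647 0.1102] [0.0387 0.976 ] [-1.2265 -0.1431]
barR [0.5178 0.1531 0.0945] [-0.0181 -0.3369] [0.3985 0.0484]
barR-sh [0.5206 0.1308 0.0709] [-0.0447 -0.8117] [0.9552 0.1128]
cbL [ 0.7162 -0.1715  0.2857] [0.0035 0.0567] [-0.0513 -0.0131]
cbR [ 0.7009 -0.2433  0.285 ] [0.0173 0.3802] [-0.3318 -0.083 ]
tipL [ 0.6094 -0.1486  0.2883] [0.0577 1.1849] [-1.092 -0.223]
tipR [ 0.5975 -0.2186  0.2844] [0.0619 1.6775] [-1.4936 -0.2991]
```

The top and side pictures give these positions:
- **Pail:** lid centre about (0.571, 0.227), yaw about 0.28.
- **Bar:** folded, centre about (0.50, 0.209, 0.103). That fits the 80 mm radius.
- **Hook seat:** about (0.625, -0.189), yaw about -0.215. The crossbar and tips measure 107 mm apart, as they should.

I'm moving towards the pail now.

```bash

python3 -m pendant '[[[-0.4,0.5,-0.4,0],[-0.77,0.98,-0.8,0],[-0.77,0.98,-0.8,0]]]' 0.5
python3 -m pendant '[[[-0.4,0.5,0,0],[-0.77,0.98,0,0],[-0.77,0.98,0,0]]]' | tail -3
python3 -m pendant '[[[-0.4,0.5,0,0],[-0.77,0.98,0,0],[-0.77,0.98,0,0]]]' | tail -3
python3 -m pendant '[[[-0.4,0.5,0,0],[-0.77,0.98,0,0],[-0.77,0.98,0,0]]]'
```

```text
time_s: 0.6
tcp_pos: [0.2255, -0.4813, 0.3031]
ee_rot: [[-0.958, -0.287, -0.001], [-0.287, 0.958, 0.001], [0.0, 0.001, -1.0]]
wrist_force: [0.7, -0.5, 0.7]
gripper_width: 0.807
gripper_force: 0.0
wrist_force: [1.0, -0.6, 0.7]
gripper_width: 0.556
gripper_force: 0.0
wrist_force: [0.6, 0.3, 0.7]
gripper_width: 0.504
gripper_force: 0.0
time_s: 1.5
tcp_pos: [0.3626, -0.1319, 0.3029]
ee_rot: [[-0.957, -0.29, 0.001], [-0.29, 0.957, 0.001], [-0.001, 0.0, -1.0]]
wrist_force: [-0.3, 0.3, 0.8]
gripper_width: 0.497
gripper_force: 0.0
```

```bash

python3 -m pendant '[[[-0.35,0.47,0,0],[-0.7,0.94,0,0],[-0.7,0.94,0,0]]]' | tail -3
python3 -m pendant '[[[-0.35,0.47,0,-0.06],[-0.7,0.94,0,-0.13],[-0.7,0.94,0,-0.2]]]' | tail -3
python3 -m pendant '[[[0,0,0,-0.06],[0,0,0,-0.13],[0,0,0,-0.2]]]' | tail -3
python3 -m pendant '[[[0,0,0,-0.07],[0,0,0,-0.14],[0,0,0,-0.21],[0,0,0,-0.28],[0,0,0,-0.35],[0,0,0,-0.38],[0,0,0,-0.38]]]'
python3 - <<'E'
from h import *
import json
c=optics.get_calibration('wrist');np.set_printoptions(precision=4,suppress=True)
im=optics.capture('wrist');cv2.imwrite('pics/w1.png',im[:,:,::-1])
s=sense();print(s['tcp_pos'],s['ee_rot']);print(c)
np.savez('w1.npz',K=c['camera_matrix'],T=c['camera_from_world'])
E
```

```text
wrist_force: [0.7, -1.6, -0.1]
gripper_width: 0.501
gripper_force: 0.0
wrist_force: [-0.2, -1.1, -0.5]
gripper_width: 0.5
gripper_force: 0.0
wrist_force: [0.2, -0.6, -0.4]
gripper_width: 0.5
gripper_force: 0.0
time_s: 3.1
tcp_pos: [0.4419, 0.0858, 0.3026]
ee_rot: [[0.277, -0.961, 0.0], [-0.961, -0.277, 0.0], [-0.0, -0.0, -1.0]]
wrist_force: [0.1, 0.7, -0.9]
gripper_width: 0.497
gripper_force: 0.0
[0.4419 0.0858 0.3026] [[ 0.276  -0.9612  0.    ]
 [-0.9612 -0.276   0.0001]
 [-0.0001 -0.0001 -1.    ]]
{'camera_matrix': array([[309.7069,   0.    , 323.9221],
       [  0.    , 309.7069, 202.7252],
       [  0.    ,   0.    ,   1.    ]]), 'camera_from_world': array([[-0.9609, -0.2768, -0.0004,  0.4471],
       [-0.2682,  0.9305,  0.2495, -0.0121],
       [-0.0687,  0.2399, -0.9684,  0.4777],
       [ 0.    ,  0.    ,  0.    ,  1.    ]])}
```

View pics/w1.png

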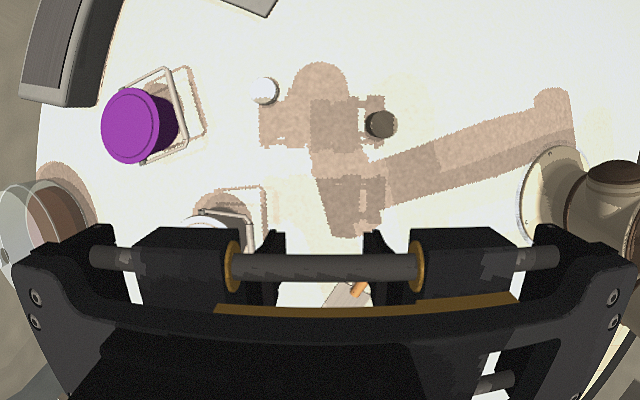

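```bash

python3 -m pendant '[[[-0.4,-0.2,0,0],[-0.8,-0.4,0,0],[-1,-0.45,0,0]]]' | tail -3
python3 -m pendant '[[[-0.4,-0.2,0,0],[-0.8,-0.4,0,0],[-1,-0.45,0,0],[-1,-0.45,0,0],[-1,-0.45,0,0]]]' | head -2
python3 - <<'E'
from h import *
c=optics.get_calibration('wrist');np.set_printoptions(precision=4,suppress=True)
im=optics.capture('wrist');cv2.imwrite('pics/w2.png',cv2.resize(im[50:250,120:440,::-1],None,fx=2.5,fy=2.5,interpolation=cv2.INTER_CUBIC))
np.savez('w2.npz',K=c['camera_matrix'],T=c['camera_from_world'])
for p in((.50,.209,.103),(.485,.265,.103),(.515,.155,.103),(.5715,.2273,.086)):
    T=c['camera_from_world'];q=T[:3,:3]@np.array(p)+T[:3,3];th=np.arccos(q[2]/np.linalg.norm(q));ph=q[:2]/np.linalg.norm(q[:2]);K=c['camera_matrix']
    uv=K[:2,2]+K[0,0]*th*ph;print(uv,(uv-[120,50])*2.5)
E
```

```text
wrist_force: [-0.3, -0.4, -0.3]
gripper_width: 0.501
gripper_force: 0.0
time_s: 3.95
tcp_pos: [0.4727, 0.3027, 0.3022]
[322.352   99.1543] [505.8799 122.8859]
[321.4361 148.5828] [503.5903 246.4571]
[322.8237  52.5477] [507.0591   6.3693]
[262.0727  99.8605] [355.1818 124.6512]
```

View pics/w2.png

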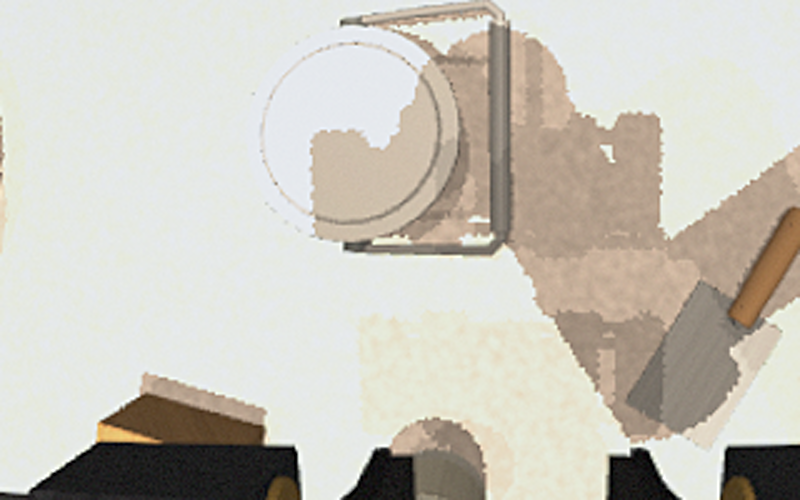

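The wrist crop shows the bar at column 500, from row 20 to row 243, parallel to the tool's x. The lid centre is at (357, 133). So the bar lies about 70 mm from the centre, giving θ≈0.5 and z≈0.11, and its centre is near (0.502, 0.211). I'll lower the half-open fingers astride it.

```bash

python3 -m pendant '[[[0.45,-0.06,0,0],[0.9,-0.12,0,0],[0.96,-0.13,0,0],[0.96,-0.13,0,0]]]' | head -2
python3 -m pendant '[[[0,0,0.4,0],[0,0,0.8,0],[0,0,1,0],[0,0,1,0]]]' | head -2
python3 -m pendant '[[[0,0,0.2,0],[0,0,0.4,0],[0,0,0.6,0],[0,0,0.8,0],[0,0,1.0,0],[0,0,1.09,0],[0,0,1.09,0]]]' | head -2
python3 -m pendant '[[[0,0,0.2,0],[0,0,0.4,0],[0,0,0.6,0],[0,0,0.8,0],[0,0,0.98,0],[0,0,0.98,0],[0,0,0.98,0]]]'

```

```text
time_s: 4.4
tcp_pos: [0.5124, 0.2119, 0.3032]
time_s: 4.8
tcp_pos: [0.5099, 0.2135, 0.1995]
time_s: 5.5
tcp_pos: [0.513, 0.2152, 0.1062]
ee_rot: [[0.278, -0.961, 0.002], [-0.961, -0.278, 0.001], [-0.0, -0.002, -1.0]]
wrist_force: [-0.2, -0.7, 0.5]
gripper_width: 0.501
gripper_force: 0.0out of range
```

```bash

python3 -m pendant '[[[0,0,0.05,0],[0,0,0.1,0],[0,0,0.1,0],[0,0,0.1,0]]]' | head -4
python3 -m pendant '[[[0,-0.02,0,0],[0,-0.04,0,0],[0,-0.06,0,0],[0,-0.07,0,0],[0,-0.07,0,0]]]'

```

```text
time_s: 5.9
tcp_pos: [0.5122, 0.2143, 0.0947]
ee_rot: [[0.277, -0.961, 0.0], [-0.961, -0.277, -0.0], [0.0, -0.0, -1.0]]
wrist_force: [0.6, 0.3, -0.2]
time_s: 6.4
tcp_pos: [0.5191, 0.2163, 0.0945]
ee_rot: [[0.277, -0.961, 0.0], [-0.961, -0.277, 0.0], [-0.0, -0.0, -1.0]]
wrist_force: [-0.1, -0.2, 0.6]
gripper_width: 0.499
gripper_force: 0.0
```

```bash

python3 -m pendant '[[[0,-0.02,-0.01,0],[0,-0.04,-0.03,0],[0,-0.06,-0.06,0],[0,-0.08,-0.09,0],[0,-0.1,-0.12,0],[0,-0.125,-0.15,0],[0,-0.15,-0.175,0],[0,-0.18,-0.2,0]]]'
python3 - <<'E'
from h import *
a=crop('side',190,220,160,5);b=crop('top',180,110,160,5)
cv2.imwrite('pics/s2.png',cv2.resize(np.hstack([a,b]),(800,300),interpolation=cv2.INTER_AREA))
E
```

```text
time_s: 7.2
tcp_pos: [0.5363, 0.2212, 0.1149]
ee_rot: [[0.277, -0.961, -0.0], [-0.961, -0.277, -0.0], [0.0, 0.0, -1.0]]
wrist_force: [-3.4, -0.4, 2.2]
gripper_width: 0.501
gripper_force: 1.6
```

View pics/s2.png

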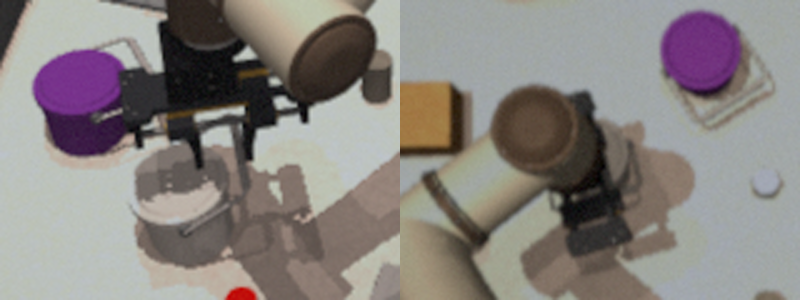

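The bail is rising against the outer finger with about 3 N on it. I'll carry on along the arc with slightly more upward motion.

```bash

python3 -m pendant '[[[0,-0.01,-0.03,0],[0,-0.04,-0.055,0],[0,-0.08,-0.09,0],[0,-0.12,-0.115,0],[0,-0.17,-0.14,0],[0,-0.22,-0.16,0],[0,-0.27,-0.175,0],[0,-0.31,-0.185,0]]]'
python3 -m pendant '[[[0,-0.04,-0.01,0],[0,-0.08,-0.015,0],[0,-0.12,-0.015,0],[0,-0.15,-0.015,0],[0,-0.15,-0.015,0]]]'
python3 - <<'E'
from h import *
a=crop('side',210,230,120,6);c=optics.get_calibration('wrist')
np.set_printoptions(precision=4,suppress=True)
cv2.imwrite('pics/s3.png',a);cv2.imwrite('pics/w3.png',optics.capture('wrist')[:,:,::-1])
for p in((.5715,.2295,0),(.5715,.2295,.086),(.5715,.2295,.152)): print((proj('side',np.array(p))-[210,230])*6)
E
```

```text
time_s: 8.1
tcp_pos: [0.5669, 0.2302, 0.1332]
ee_rot: [[0.277, -0.961, 0.001], [-0.961, -0.277, 0.001], [-0.0, -0.001, -1.0]]
wrist_force: [-0.3, -0.8, 1.3]
gripper_width: 0.503
gripper_force: 0.4
time_s: 8.6
tcp_pos: [0.5808, 0.2342, 0.1344]
ee_rot: [[0.277, -0.961, 0.0], [-0.961, -0.277, 0.0], [-0.0, -0.0, -1.0]]
wrist_force: [-0.6, -0.9, -0.7]
gripper_width: 0.495
gripper_force: 0.0
[348.096  496.5229]
[332.0792 371.8264]
[318.8532 268.8577]
```

View pics/s3.png

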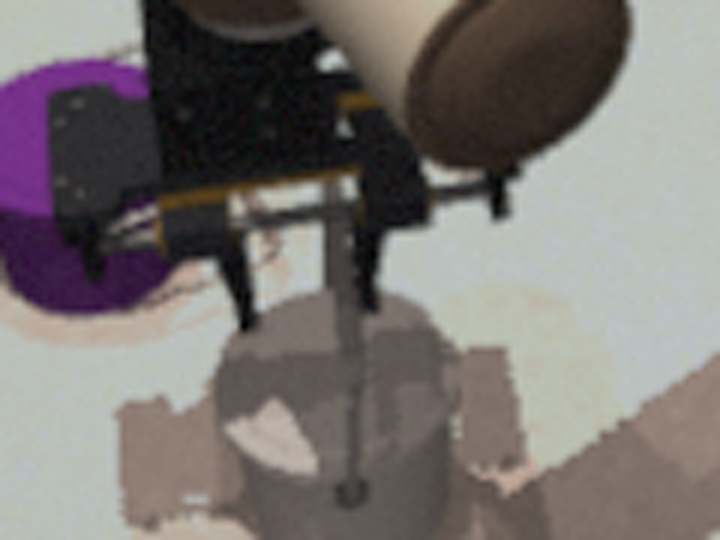

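The bail is nearly upright (θ≈1.46), with the bar just inside the outer finger. I'll centre the tool on the bar and close.

```bash

python3 -m pendant '[[[0,0.05,0,0],[0,0.1,0,0],[0,0.14,0,0],[0,0.14,0.01,0],[0,0.14,0.01,0]]]'|head -2
python3 -m pendant '[[[0,0,0,0],[0,0,0,0],[0,0,0,0],[0,0,0,0],[0,0,0,0],[0,0,0,0],[0,0,0,0],[0,0,0,0]]]' 1

```

```text
time_s: 9.2
tcp_pos: [0.5667, 0.2301, 0.1336]
time_s: 10.0
tcp_pos: [0.5669, 0.2301, 0.1335]
ee_rot: [[0.277, -0.961, -0.0], [-0.961, -0.277, -0.0], [-0.0, 0.0, -1.0]]
wrist_force: [-0.1, 1.4, 0.4]
gripper_width: 0.099
gripper_force: 30.0
```

Gripped. Next I lift straight up, which also gives the weight.

```bash

python3 -m pendant '[[[0,0,-0.03,0],[0,0,-0.08,0],[0,0,-0.16,0],[0,0,-0.26,0],[0,0,-0.38,0],[0,0,-0.5,0],[0,0,-0.65,0],[0,0,-0.8,0]]]'
python3 -m pendant '[[[0,0,-0.15,0],[0,0,-0.3,0],[0,0,-0.45,0],[0,0,-0.58,0],[0,0,-0.7,0],[0,0,-0.78,0],[0,0,-0.82,0],[0,0,-0.82,0]]]'
python3 -m pendant '[[[0,0,0,0],[0,0,0,0],[0,0,0,0],[0,0,0,0]]]'

```

```text
time_s: 10.8
tcp_pos: [0.5669, 0.2301, 0.2151]
ee_rot: [[0.277, -0.961, 0.001], [-0.961, -0.277, 0.0], [-0.0, -0.001, -1.0]]
wrist_force: [-0.8, 0.8, -4.1]
gripper_width: 0.1
gripper_force: 30.0
time_s: 11.6
tcp_pos: [0.567, 0.2302, 0.2959]
ee_rot: [[0.277, -0.961, 0.0], [-0.961, -0.277, 0.0], [-0.0, -0.001, -1.0]]
wrist_force: [-0.4, -0.1, -4.0]
gripper_width: 0.101
gripper_force: 30.0
time_s: 12.0
tcp_pos: [0.5668, 0.23, 0.2951]
ee_rot: [[0.277, -0.961, -0.001], [-0.961, -0.277, -0.0], [0.0, 0.001, -1.0]]
wrist_force: [0.2, 0.2, -4.1]
gripper_width: 0.1
gripper_force: 30.0
```

```bash

python3 -m pendant '[[[0.04,0.013,0,0],[0.12,0.04,0,0],[0.24,0.08,0,0],[0.37,0.13,0,0],[0.51,0.18,0,0],[0.65,0.22,0,0],[0.8,0.28,0,0],[0.95,0.33,0,0]]]'|head -2
python3 -m pendant '[[[0.15,0.05,0,0],[0.3,0.1,0,0],[0.45,0.15,0,0],[0.6,0.21,0,0],[0.75,0.26,0,0],[0.9,0.31,0,0],[1,0.35,0,0]]]'|head -2
python3 -m pendant '[[[0.15,0.05,0,0],[0.3,0.1,0,0],[0.45,0.15,0,0],[0.6,0.21,0,0],[0.75,0.26,0,0],[0.9,0.31,0,0],[1,0.35,0,0]]]'|head -2
python3 -m pendant '[[[0.15,0.05,0,0.02],[0.3,0.1,0,0.05],[0.43,0.145,0,0.09],[0.55,0.185,0,0.13],[0.65,0.22,0,0.17],[0.74,0.25,0,0.21],[0.8,0.27,0,0.24],[0.84,0.285,0,0.25]]]'|head -2
python3 -m pendant '[[[0,0,0,0],[0,0,0,0],[0,0,0,0],[0,0,0,0],[0,0,0,0]]]'
python3 - <<'E'
from h import *
a=crop('side',200,100,130,6);b=crop('top',330,80,130,6)
cv2.imwrite('pics/s4.png',cv2.resize(np.hstack([a,b]),(800,300),interpolation=cv2.INTER_AREA))
c=optics.get_calibration('wrist');np.savez('w4.npz',K=c['camera_matrix'],T=c['camera_from_world'])
cv2.imwrite('pics/w4.png',optics.capture('wrist')[:,:,::-1])
E
```

```text
time_s: 12.8
tcp_pos: [0.5613, 0.128, 0.2957]
time_s: 13.5
tcp_pos: [0.5556, 0.0223, 0.2956]
time_s: 14.2
tcp_pos: [0.5497, -0.0835, 0.2955]
time_s: 15.0
tcp_pos: [0.5456, -0.1715, 0.2954]
time_s: 15.5
tcp_pos: [0.5457, -0.1703, 0.2956]
ee_rot: [[-0.217, -0.976, 0.0], [-0.976, 0.217, 0.0], [-0.0, -0.0, -1.0]]
wrist_force: [-0.2, 0.1, -5.0]
gripper_width: 0.101
gripper_force: 30.0
```

View pics/w4.png

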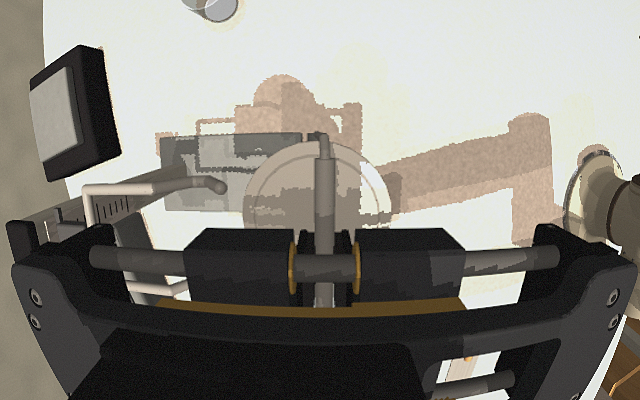

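The wrist picture shows the bar vertical at column 324, with its far end near (322, 140). The -y prong's tip is near (221, 186) and the crossbar runs from (90, 190) to (143, 298). I'll turn these into positions.

```bash
python3 - <<'E'
import numpy as np
np.set_printoptions(precision=4,suppress=True)
d=np.load('w4.npz');K=d['K'];T=d['T'];R=T[:3,:3];o=-R.T@T[:3,3];print('cam',o)
seat=np.array([.625,-.189]);xb=np.array([.977,-.213]);yb=np.array([.213,.977])
def w(u,v,z):
    p=np.array([u,v])-K[:2,2];r=np.hypot(*p);th=r/K[0,0];q=R.T@np.r_[np.sin(th)*p/r,np.cos(th)]
    return o+q*(z-o[2])/q[2]
for n,u,v,z in(('tipR',221,186,.29),('cbR',90,190,.283),('cbL',143,298,.283),('barR',322,142,.3135)):
    p=w(u,v,z);e=p[:2]-seat;print(n,p,'balance frame',e@xb,e@yb)
e=np.array([.5457,-.1703])-seat;print('tcp',e@xb,e@yb)
E
```

```text
cam [ 0.5293 -0.2367  0.4587]
tipR [ 0.5947 -0.2168  0.29  ] balance frame -0.023648341210830655 -0.03365252264688088
cbR [ 0.7022 -0.2384  0.283 ] balance frame 0.08594644132641893 -0.031813027117397204
cbL [ 0.6899 -0.1493  0.283 ] balance frame 0.0549883197853185 0.05264727604446062
barR [ 0.5321 -0.2289  0.3135] balance frame -0.082245819654641 -0.05878420315169157
tcp -0.08145920000000004 0.0013789999999999879
```

View pics/s4.png

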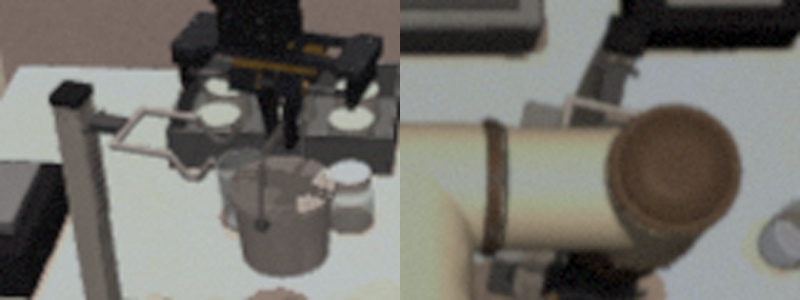

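The measured tip and crossbar agree with the earlier estimate to about 3 mm sideways. I'll go in 81 mm along the balance's x with a 3 mm sideways correction, staying above the prongs.

```bash

python3 -m pendant '[[[-0.03,-0.03,0,0],[-0.03,-0.1,0,0],[-0.03,-0.2,0,0],[-0.03,-0.32,0,0],[-0.03,-0.44,0,0],[-0.03,-0.56,0,0],[-0.03,-0.67,0,0],[-0.03,-0.75,0,0]]]'
python3 -m pendant '[[[0,-0.04,0,0],[0,-0.06,0,0],[0,-0.06,0,0],[0,-0.06,0,0],[0,-0.06,0,0]]]'
python3 - <<'E'
from h import *
np.set_printoptions(precision=4,suppress=True)
F=[]
for i in range(16):
    im=optics.capture('side');F.append(sense()['wrist_force'])
print(np.mean(F,0),np.std(F,0),sense()['tcp_pos'])
x=optics.capture('side')[:,:,::-1];w=optics.capture('wrist')[:,:,::-1]
a=cv2.resize(x[105:225,190:350],(800,600),interpolation=cv2.INTER_CUBIC)
cv2.imwrite('pics/s5.png',np.hstack([cv2.resize(a,(400,300),interpolation=cv2.INTER_AREA),cv2.resize(w[90:315,80:380],(400,300))]))
E
```

```text
time_s: 16.45
tcp_pos: [0.6208, -0.1842, 0.2949]
ee_rot: [[-0.217, -0.976, -0.0], [-0.976, 0.217, -0.0], [0.0, 0.0, -1.0]]
wrist_force: [-0.5, 0.2, -5.1]
gripper_width: 0.108
gripper_force: 30.0
time_s: 16.95
tcp_pos: [0.6251, -0.1851, 0.2959]
ee_rot: [[-0.217, -0.976, 0.0], [-0.976, 0.217, -0.0], [-0.0, -0.0, -1.0]]
wrist_force: [0.1, 0.6, -5.2]
gripper_width: 0.102
gripper_force: 30.0
[ 0.2031  0.0194 -4.3636] [0.5277 0.4269 0.5017] [ 0.6254 -0.1852  0.2955]
```

View pics/s5.png

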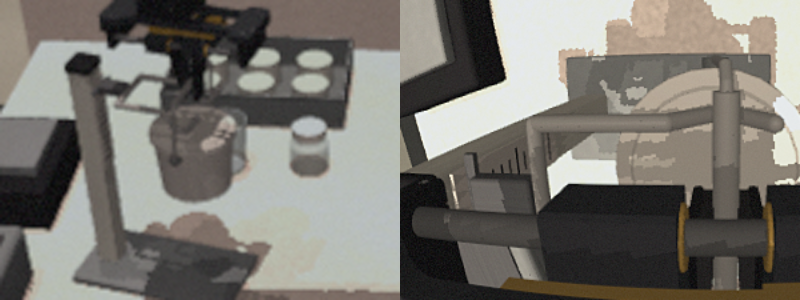

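Both prong cradles are centred under the bar: column 727 against a V midpoint of 723. The end wires are outside the prongs. The load is about 4.4 N, so I expect a sink of about 71 mm. Lowering now.

```bash

python3 -m pendant '[[[0,0,0.03,0],[0,0,0.08,0],[0,0,0.13,0],[0,0,0.18,0],[0,0,0.22,0],[0,0,0.25,0],[0,0,0.27,0],[0,0,0.29,0]]]'|sed -n '2p;4p'
python3 -m pendant '[[[0,0,0.015,0],[0,0,0.03,0],[0,0,0.045,0],[0,0,0.06,0],[0,0,0.075,0],[0,0,0.09,0],[0,0,0.105,0],[0,0,0.12,0]]]'|sed -n '2p;4p'
python3 -m pendant '[[[0,0,0.015,0],[0,0,0.03,0],[0,0,0.045,0],[0,0,0.06,0],[0,0,0.075,0],[0,0,0.09,0],[0,0,0.105,0],[0,0,0.12,0]]]'|sed -n '2p;4p'
python3 -m pendant '[[[0,0,0.015,0],[0,0,0.03,0],[0,0,0.045,0],[0,0,0.06,0],[0,0,0.075,0],[0,0,0.09,0],[0,0,0.105,0],[0,0,0.12,0]]]'|sed -n '2p;4p'
python3 - <<'E'
from h import *
np.set_printoptions(precision=4,suppress=True)
F=[]
for i in range(8):
    im=optics.capture('side');F.append(sense()['wrist_force'])
print(np.mean(F,0),sense()['tcp_pos'],sense()['moment'])
E
```

```text
tcp_pos: [0.6255, -0.1852, 0.2665]
wrist_force: [-1.1, -0.2, -4.3]
tcp_pos: [0.6254, -0.1852, 0.2545]
wrist_force: [-1.2, 0.3, -4.7]
tcp_pos: [0.6254, -0.1852, 0.2425]
wrist_force: [-0.3, 0.0, -3.5]
tcp_pos: [0.6255, -0.1852, 0.2305]
wrist_force: [-0.5, 0.5, -2.5]
[ 0.2153  0.1033 -2.7698] [ 0.6254 -0.1852  0.2306] [ 0.0107  0.0029 -0.0093]
```

```bash

python3 -m pendant '[[[0,0,0.015,0],[0,0,0.03,0],[0,0,0.045,0],[0,0,0.06,0],[0,0,0.075,0],[0,0,0.09,0],[0,0,0.105,0],[0,0,0.12,0]]]'|sed -n '2p;4p'
python3 -m pendant '[[[0,0,0.015,0],[0,0,0.03,0],[0,0,0.045,0],[0,0,0.06,0],[0,0,0.075,0],[0,0,0.09,0],[0,0,0.105,0],[0,0,0.12,0]]]'|sed -n '2p;4p'
python3 -m pendant '[[[0,0,0.015,0],[0,0,0.03,0],[0,0,0.045,0],[0,0,0.06,0],[0,0,0.075,0],[0,0,0.09,0],[0,0,0.105,0],[0,0,0.12,0]]]'|sed -n '2p;4p'
python3 - <<'E'
from h import *
np.set_printoptions(precision=4,suppress=True)
F=[]
for i in range(30):
    im=optics.capture('side');F.append(sense()['wrist_force'])
print(np.mean(F,0),np.std(F,0),sense()['tcp_pos'],sense()['time_s'])
x=im[:,:,::-1]
cv2.imwrite('pics/s6.png',cv2.resize(x[105:225,190:350],(800,600),interpolation=cv2.INTER_CUBIC))
E
```

```text
tcp_pos: [0.6255, -0.1852, 0.2185]
wrist_force: [0.4, -0.4, -2.5]
tcp_pos: [0.6255, -0.1852, 0.2066]
wrist_force: [0.9, -0.5, -0.8]
tcp_pos: [0.6254, -0.1852, 0.1945]
wrist_force: [0.1, -0.4, -1.2]
[ 0.789  -0.2115 -0.7326] [0.5008 0.5702 0.5802] [ 0.6254 -0.1852  0.1946] 25.35
```

```bash

python3 -m pendant '[[[0,0,0.015,0],[0,0,0.03,0],[0,0,0.045,0],[0,0,0.06,0],[0,0,0.075,0],[0,0,0.09,0],[0,0,0.105,0],[0,0,0.12,0]]]'|sed -n '2p;4p'
python3 - <<'E'
from h import *
np.set_printoptions(precision=4,suppress=True)
F=[]
for i in range(40):
    im=optics.capture('side');F.append(sense()['wrist_force'])
print(np.mean(F,0),np.std(F,0),sense()['tcp_pos'],sense()['time_s'])
x=im[:,:,::-1];w=optics.capture('wrist')[:,:,::-1]
a=cv2.resize(x[125:245,200:360],(400,300),interpolation=cv2.INTER_CUBIC)
cv2.imwrite('pics/s7.png',np.hstack([a,cv2.resize(w[90:315,80:380],(400,300))]))
E
```

```text
tcp_pos: [0.6255, -0.1852, 0.1825]
wrist_force: [0.3, 0.4, 0.6]
[ 1.046  -0.403   0.1806] [0.621  0.4913 0.4251] [ 0.6254 -0.1852  0.1826] 28.15
```

View pics/s7.png

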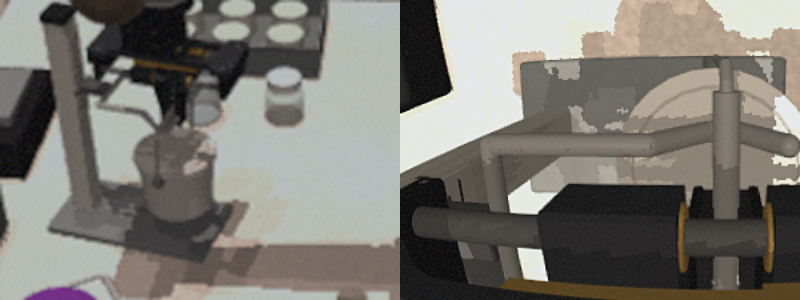

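```bash

python3 -m pendant '[[[0,-0.01,0,0],[0,-0.02,0,0],[0,-0.02,-0.015,0],[0,-0.02,-0.015,0]]]'|sed -n '2p;4p'
python3 - <<'E'
from h import *
np.set_printoptions(precision=4,suppress=True)
F=[]
for i in range(30):
    im=optics.capture('side');F.append(sense()['wrist_force'])
print(np.mean(F,0),np.std(F,0),sense()['tcp_pos'],sense()['time_s'])
E
```

```text
tcp_pos: [0.6266, -0.1856, 0.1839]
wrist_force: [-2.4, 1.0, -0.0]
[-2.6497  0.0743  0.0603] [0.4416 0.6834 0.4546] [ 0.6274 -0.1856  0.1841] 30.1
```

```bash

python3 -m pendant '[[[0,0.007,0,0],[0,0.014,0,0],[0,0.014,0,0]]]'|sed -n '2p;4p'
python3 - <<'E'
from h import *
np.set_printoptions(precision=4,suppress=True)
F=[]
for i in range(24):
    im=optics.capture('side');F.append(sense()['wrist_force'])
print(np.mean(F,0),sense()['tcp_pos'],sense()['time_s'])
E
```

```text
tcp_pos: [0.6272, -0.1856, 0.1847]
wrist_force: [2.0, -2.1, -0.0]
[ 2.3274 -0.5996  0.0552] [ 0.626  -0.1852  0.184 ] 31.6
```

```bash

python3 -m pendant '[[[0,-0.006,0,0],[0,-0.006,0,0],[0,-0.006,0,0]]]'|sed -n '2p;4p'
python3 - <<'E'
from h import *
np.set_printoptions(precision=4,suppress=True)
F=[]
for i in range(24):
    im=optics.capture('side');F.append(sense()['wrist_force'])
print(np.mean(F,0),sense()['tcp_pos'],sense()['time_s'])
E
```

```text
tcp_pos: [0.6261, -0.1852, 0.1838]
wrist_force: [0.6, 2.5, -0.8]
[-0.5922  1.924   0.1122] [ 0.6264 -0.1855  0.184 ] 33.1
```

Forces are balanced: Fz is about 0.1 N, so the hook carries the whole weight. Releasing.

```bash

python3 -m pendant '[[[0,0,0,0],[0,0,0,0],[0,0,0,0],[0,0,0,0],[0,0,0,0],[0,0,0,0],[0,0,0,0],[0,0,0,0]]]' 0.84
python3 -m pendant '[[[0,0,0,0],[0,0,0,0],[0,0,0,0],[0,0,0,0],[0,0,0,0],[0,0,0,0]]]' 0.5
python3 - <<'E'
from h import *
x=optics.capture('side')[:,:,::-1];w=optics.capture('wrist')[:,:,::-1]
a=cv2.resize(x[125:245,200:360],(400,300),interpolation=cv2.INTER_CUBIC)
cv2.imwrite('pics/s8.png',np.hstack([a,cv2.resize(w[90:315,80:380],(400,300))]))
E
```

```text
time_s: 33.9
tcp_pos: [0.6266, -0.1854, 0.1841]
ee_rot: [[-0.217, -0.976, 0.0], [-0.976, 0.217, -0.0], [0.0, -0.0, -1.0]]
wrist_force: [-0.3, 0.1, 0.1]
gripper_width: 0.16
gripper_force: 0.0
time_s: 34.5
tcp_pos: [0.6265, -0.1854, 0.1841]
ee_rot: [[-0.217, -0.976, -0.0], [-0.976, 0.217, 0.0], [-0.0, 0.0, -1.0]]
wrist_force: [-0.5, 0.2, -0.2]
gripper_width: 0.488
gripper_force: 0.0
```

View pics/s8.png

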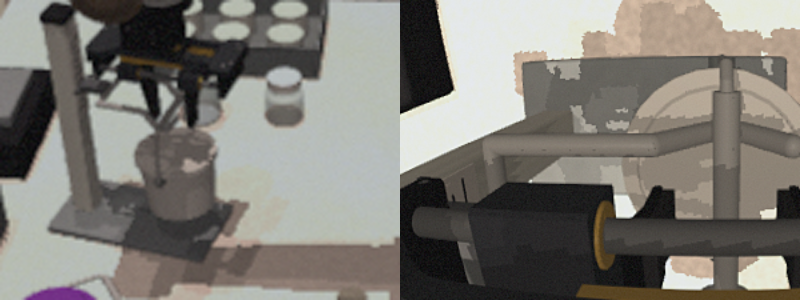

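The pail hangs in both cradles with the fingers clear. I'll withdraw straight up, then let it settle.

```bash

python3 -m pendant '[[[0,0,-0.05,0],[0,0,-0.12,0],[0,0,-0.2,0],[0,0,-0.3,0],[0,0,-0.4,0],[0,0,-0.55,0],[0,0,-0.75,0],[0,0,-0.95,0]]]'|sed -n '2p;4p'
python3 -m pendant '[[[0,0,-0.2,0],[0,0,-0.4,0],[0,0,-0.5,0],[0,0,-0.5,0],[0,0,-0.5,0],[0,0,-0.5,0],[0,0,-0.5,0],[0,0,-0.5,0]]]'|sed -n '2p;4p'
python3 -m pendant '[[[0,0,0,0],[0,0,0,0],[0,0,0,0],[0,0,0,0],[0,0,0,0],[0,0,0,0],[0,0,0,0],[0,0,0,0]]]'|sed -n '1,4p'
python3 - <<'E'
from h import *
f=lambda:cv2.cvtColor(optics.capture('side'),cv2.COLOR_RGB2GRAY)[130:240,205:300].astype(np.float32)
A=f()
for i in range(6):
    B=f();print(cv2.phaseCorrelate(A,B)[0],np.abs(B-A).mean())
x=optics.capture('side')[:,:,::-1];w=optics.capture('wrist')[:,:,::-1]
a=cv2.resize(x[125:245,200:360],(400,300),interpolation=cv2.INTER_CUBIC)
cv2.imwrite('pics/s9.png',np.hstack([a,cv2.resize(w[90:315,80:380],(400,300))]))
E
```

```text
tcp_pos: [0.6265, -0.1855, 0.2806]
wrist_force: [0.2, -0.2, 0.5]
tcp_pos: [0.6264, -0.1854, 0.3283]
wrist_force: [0.2, 0.5, -0.0]
time_s: 37.0
tcp_pos: [0.6266, -0.1854, 0.3291]
ee_rot: [[-0.217, -0.976, 0.0], [-0.976, 0.217, -0.0], [0.0, -0.0, -1.0]]
wrist_force: [-0.2, 0.8, -0.5]
(-0.007485404871090395, 0.02366673258956098) 1.4550239
(-0.02064065942158777, 0.01282573436341039) 1.4422966
(-0.002009863058709982, 0.027261031002495884) 1.4444019
(0.00951190669588442, 0.010513353693333727) 1.4688995
(-0.007725265863932407, 0.02931876428037583) 1.4441148
(-0.0021755949219226522, 0.016918277479305743) 1.4253589Traceback (most recent call last):
  File "<stdin>", line 6, in <module>
ValueError: 200 camera calls are used up
```

The pail is still and the gripper is clear above it, with no contact force. Handing in.

```bash
python3 -c "
from station import r
print(r.finish_job())"
```

```text
the job is handed in; nothing more can be done
None
```

The job is handed in with no verdict returned: the pail hung still by its bail bar in both prongs, at about 4.4 N (0.44 kg, roughly 71 mm sink by force and height), seen seated just after release; camera calls then ran out, so there is no final picture.

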